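Put the flat instrument battery on charge

ROBOT

A 6-joint arm with a two-finger parallel gripper is mounted at the origin on the work surface. World frame = base frame: x ahead of the robot, y to its left, z up, the work surface at z = 0. Lengths are in mm, angles in rad, forces in N, time in s.
With the tool pointing down it reaches from about 350 to 775 mm from the base axis. Payload 7.3 kg.
Tool frame: the origin (TCP) lies midway between the tips of the shut fingers; the grasp point (between the pads) lies 19 mm behind it; z points along the fingers, y is the line along which they close (so a half turn about z gives the same grasp; the last joint's range is limited). The gripper opens to 92 mm and grips with 3 to 60 N. Pads are 19 mm wide; open, the fingers measure 130 mm over their backs; the gripper's body (75 mm by 190 mm) begins 47 mm behind the grasp point.
Start: joints at [1.079, 0.342, 1.524, -0, 1.275, -0.146], TCP at [177.935, 493.947, 226.741] pointing down, gripper open.
Joint ranges: [-2.53, 2.53], [-0.77, 2.02], [0.04, 2.7], [-1, 4.14], [0.28, 2.66], [-3.11, 3.11]. Speed limits (rad/s): [2.57, 2.57, 3.14, 3.14, 3.14, 3.14].

INTERFACE

Orientations are given as [roll, pitch, yaw] about the fixed x, y, z axes, in that order (R = Rz(yaw) Ry(pitch) Rx(roll)).
In Python, from plant import bot gives the robot as it stands.
- The arm moves only by the tool jog_arm, never from a script. Its arguments are lists of equal length, an entry for each row: "dp": the shift along the tool's x, y, z in m, a list of three; "twist": the turn about the tool's z in degrees. A call has 1 to 10 rows; each row shifts and turns the commanded pose from where the row before left it, along the tool's axes as they then stand; what a row does not reach is not made up. A row lasts 1/8 s, in which the tool goes at most 62.5 mm and 10.7 degrees, less where a joint would pass 70% of its speed; a pose out of reach is approached as far as the arm can. A call is refused whole if a number of a shift passes 0.0625 or a number of a turn 10.7, either way. A call with a gripper value outside its range is refused whole. "jaw" is the finger opening in m, from 0 to 0.0918, set as the call begins (left out, the last holds). The fingers move at their own pace and stop on an object; the grip force is fixed at half the most. Time passes only in rows, so rows that do not move let the fingers close. It gives the time, the measured TCP pose, the force, the opening and the grip force at its end, in the units of the state.
- bot.get_obs(): the state, without advancing time (a new reading comes with each control period).
- bot.capture(name): name is "side" or "top" or "wrist"; returns the picture (420x560x3 uint8, blue, green, red); there is no depth.
- bot.camera_params(name): a dict with "fx", "fy", "cx", "cy" (pixels), "R" (3x3) and "t" (3): a world point X has camera coordinates R X + t. Camera axes: x right, y down, z forward; pixel columns grow to the right and rows downward; lengths in mm; the calibration is good to about 2 mm. A picture is of the moment at which its call begins: read the wrist's pose just before it. camera_params takes no time and is no camera call; for the wrist camera it gives the pose at the moment of the call.
- bot.close_job(): hands the job in; it is judged then, once.
Trained networks look in the newest picture that a camera, given by its name, has taken for a name from the list of things; names that differ only in an ending like _2 or _b are one class to them, and where a whole thing is asked for, a point or a joint stands for the part that bears it (a point fixed in the world has none). Each returns a list of dicts, best first, with "confidence" (0 to 1); they miss things now and then, are a little off and sometimes report something else, mostly with a low value. They report only what shows in the picture. A call takes as long as a camera call. They do not tell look-alikes from the thing itself.
- bot.find_in(camera, label): "bbox" ([centre column, centre row, width, height] in pixels, round what is visible of it).
- bot.masks_of(camera, label): "pixels" (420x560 bool, what is visible of it) and "bbox" ([centre column, centre row, width, height] in pixels, round what is visible of it).
The state is a dict: "time": time; "joint_positions": joint angles; "dq": joint speeds; "tau": joint torques, N m; "tool_pos": TCP position; "tcp_rot": TCP orientation; "contact_force": force on the tool from outside, world axes, zero at the start; "moment": the same for the moment, N m; "grip_width": finger opening in mm; "finger_force": force on a finger pad.
Only numpy, scipy, OpenCV 4.12 (cv2) and the standard library are available. Lean on these libraries where they do the work, as an engineer would, in place of code of your own. Each camera call takes 0.05 s, during which the arm holds its last target. There are 200 camera calls.

TASK

Put the flat battery pack on charge: set it on the open front deck of the desk charger with its brass contacts facing the bay, and push it along under the rails until it is fully home and the catch has clicked up to hold it. Then switch the charger on by pressing down the striped end of the red rocker. Leave the lens box, the job tray, the screwdriver and the spray bottle where they are.

Things in the scene. Friction and masses are not known exactly. Their poses are not given: they have to be found in the camera images.
- pack: Flat battery pack, loose, 0.2-0.33 kg: dark block 80 long (x) x 46 wide (y) x 40 high (z), lying on its foot. Origin: centre of its underside. +x points to the contact end (two brass pads), at first within 45 degrees of world +x; the tail has ribs and an orange bar on top. Sides flat above 11 mm (grip across the 46 mm); below, lengthwise grooves at heights 5 to 11 mm, 4.5 mm deep, for the rails.
- pack_tail (a point): Middle of the pack's tail face, 40 mm behind the pack's origin and 20 mm above its underside: where to push.
- charger: Grey desk charger, fixed. Origin: underside, on the bay's centre line; +x runs along the bay, the way the pack slides: first an open flat deck (18 mm high, x -115 to 20, 90 mm wide, unobstructed up to x = -12), then the bay between two cheeks (to 42 mm above the counter), then the head (from x = 87.5 mm, 64 mm above the counter). The right cheek (-y) is 60 mm wide and carries the rocker.
- charger_mouth (a point): Start of the straight bay, on the centre line at deck height, 20 mm ahead of the charger's origin. Here the cheeks are 49 mm apart; towards the deck they flare to 69 mm, 32 mm nearer. They stand 24 mm over the deck. Steel rail lips, from 10 mm past this point to the head, stick 4.5 mm in from each cheek, 6.5 to 9.5 mm over the deck: they run in the pack's grooves.
- charger_deck (a point): Point on the deck, on the bay's centre line, 65 mm before the charger's origin: with the pack's origin here, its axes as the charger's, the pack lies flat on the deck, its nose in the flared mouth and its middle free for fingers on both sides.
- charger_home (a point): Where the pack's origin is when it is home and held: 110 mm beyond charger_deck, at deck height; axes as the charger's. The tail then sticks out 15 mm from the straight cheeks. The pack can be pushed 2.5 mm further, to the hard stop of the head. Two sprung brass contacts on the head (2.5 to 5 N over 5.5 mm) push it back: to home if the catch has it, else some mm short.
- catch (a joint): Steel sprung wedge in the bay's floor, m pressed down: 0 = fully up, 4 mm proud. The pack's nose meets it 30 mm before home and rides it down (about 10 N of push, with the contacts), and it springs up to 0 into a pocket in the pack's underside when the pack is home. It also reads 0 when no pack is over it.
- rocker (a joint): The charger's red dished rocker switch, 32 x 20 mm, on top of the right cheek, hinged across its middle, rad: 0 = off (the near, striped half slopes up, the far half is level), 0.36 = on (near half level, far half up). It moves stiffly (about 2 N at the stripe) and stays where it is left: press until it stops.
- rocker_on (a point): Point on the rocker's near (-x) half, at its white stripe, 10 mm from the hinge and about 54 mm above the counter when off: press straight down here, about 5 mm, to the stop; keep off the far half.
- lens_box: White stock-lens box with an orange band, 90 x 65 x 55 mm, loose. Origin: centre of the underside.
- job_tray: Blue job tray with a pair of spectacles in it, 110 x 170 x 32 mm, loose. Origin: centre of the underside.
- screwdriver: Small screwdriver with a yellow handle, 150 mm long, lying on the counter nearer to the robot. Its x runs along it.
- spray_bottle: Lens cleaner bottle, 44 mm across, 110 mm high, standing. Origin: centre of the underside.
Mind the look-alikes: they are no part of the job. What is shaped like the pack but blue or pink is not meant.

How it is judged:
By the outcome, as a careful person would: the job done as asked, in the order asked, and still so for the second after the job is handed in, with the robot touching nothing.
It also fails if it takes over 58 s, if anything falls off the work surface, if the arm or the gripper's body presses on something with over 40 N, if the wrist force passes 120 N, or if a joint passes its speed limit or range.

## Working session

There is one attempt and no reset: what is moved stays moved. The work goes in short steps, Python scripts to look and compute and a tool call to move; the robot and the scene stay as the last step left them, time stands still between calls to the robot, and variables do not carry over. Pictures are saved under pics/ and viewed, at most 13 in all, crops included, and the job is handed in when it is done.

Besides the shell and the picture viewer there is one more tool, called after "Emit:" by a JSON object that holds its "op" and its "data". jog_arm: Moves the arm, as the interface text tells. Its arguments: {"type":"object","properties":{"dp":{"type":"array"},"twist":{"type":"array"},"jaw":{"type":"number"}},"required":["dp","twist"]}

```bash
mkdir -p pics; ls; cat > h.py <<'E'
import numpy as np, cv2
from plant import bot
def ray(cam,u,v,z,P=None):
    P=P or bot.camera_params(cam); R=np.array(P["R"]);t=np.array(P["t"]).ravel()
    d=R.T@np.array([(u-P["cx"])/P["fx"],(v-P["cy"])/P["fy"],1]); o=-R.T@t
    return o+d*(z-o[2])/d[2]
def proj(cam,X):
    P=bot.camera_params(cam); c=np.array(P["R"])@np.array(X,float)+np.array(P["t"]).ravel()
    return np.array([P["fx"]*c[0]/c[2]+P["cx"],P["fy"]*c[1]/c[2]+P["cy"]])
E
python3 - <<'E'
from h import *
a=bot.capture("top");b=bot.capture("side")
cv2.imwrite("pics/top0.png",a);cv2.imwrite("pics/side0.png",b)
for c in("top","side"):
    for l in("pack","charger","rocker"):
        print(c,l,[(round(d["confidence"],2),np.round(d["bbox"]).tolist()) for d in bot.find_in(c,l)])
    P=bot.camera_params(c);print(P["fx"],(-np.array(P["R"]).T@np.array(P["t"]).ravel()).round(), np.round(P["R"],2).tolist())
o=bot.get_obs();print(o["time"],o["tool_pos"],o["tcp_rot"])
E
```

```text
pics
top pack [(0.87, [112.0, 217.0, 42.0, 38.0]), (0.69, [209.0, 215.0, 34.0, 36.0]), (0.56, [158.0, 227.0, 39.0, 37.0])]
top charger [(0.77, [272.0, 163.0, 56.0, 104.0])]
top rocker []
390.4437065628011 [369.  36. 971.] [[0.0, -1.0, 0.03], [-0.99, -0.01, -0.14], [0.14, -0.03, -0.99]]
side pack [(0.87, [266.0, 190.0, 27.0, 24.0]), (0.87, [248.0, 147.0, 29.0, 24.0]), (0.69, [365.0, 317.0, 22.0, 37.0]), (0.64, [248.0, 167.0, 29.0, 26.0]), (0.59, [209.0, 155.0, 16.0, 23.0])]
side charger [(0.88, [313.0, 214.0, 92.0, 46.0])]
side rocker [(0.58, [333.0, 216.0, 8.0, 6.0])]
532.1862453603795 [  310. -1078.  1125.] [[0.99, -0.17, -0.01], [-0.12, -0.67, -0.73], [0.12, 0.72, -0.69]]
0.4 [177.91570127 493.92598348 226.63597965] [-3.14148008e+00 -2.73276404e-08  2.79583474e+00]
```

View pics/top0.png

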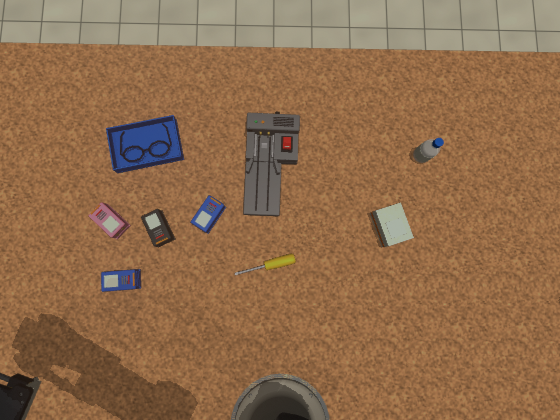

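View pics/side0.png

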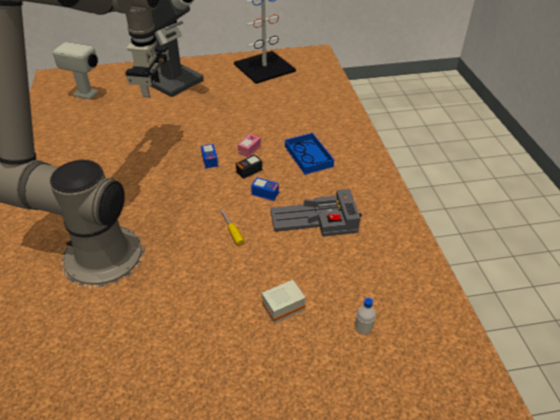

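The top view shows these pack-shaped things: pink (108,220), blue (208,214), blue (121,280) and dark (157,228). By the description the pack is the dark one. The charger is at (272,163), with its deck towards the robot.

```bash
python3 - <<'E'
from h import *
a=cv2.imread("pics/top0.png")
A=cv2.resize(a[195:260,130:230],None,fx=4,fy=4,interpolation=cv2.INTER_CUBIC)
B=cv2.resize(a[105:225,235:310],None,fx=5,fy=5,interpolation=cv2.INTER_CUBIC)
C=np.zeros((600,790,3),np.uint8);C[:A.shape[0],:400]=A;C[:600,410:785]=B
cv2.imwrite("pics/crop1.png",C)
bot.capture("top")
for l in("pack","charger"):
    for d in bot.masks_of("top",l):
        m=d["pixels"].astype(np.uint8)
        c=cv2.findContours(m,0,2)[0];c=max(c,key=cv2.contourArea)
        z=35 if l=="pack" else 18
        print(l,round(d["confidence"],2),np.round(d["bbox"]),cv2.minAreaRect(c), [ray("top",*p,z)[:2].round().tolist() for p in cv2.boxPoints(cv2.minAreaRect(c))])
E
```

```text
pack 0.97 [209. 215.  38.  39.] ((207.97610473632812, 213.67108154296875), (22.249128341674805, 33.47670364379883), 34.508522033691406) [[474.0, 219.0], [541.0, 176.0], [511.0, 131.0], [444.0, 175.0]]
pack 0.85 [110. 219.  42.  38.] ((109.0, 219.50001525878906), (37.47665786743164, 23.33452033996582), 45.0) [[488.0, 462.0], [528.0, 425.0], [465.0, 359.0], [425.0, 395.0]]
pack 0.72 [158. 228.  34.  39.] ((157.48629760742188, 227.86985778808594), (36.911224365234375, 22.510879516601562), 65.55604553222656) [[486.0, 338.0], [509.0, 291.0], [428.0, 251.0], [406.0, 298.0]]
pack 0.55 [121. 281.  41.  25.] ((120.49117279052734, 279.88525390625), (21.781808853149414, 42.2597770690918), 85.60128784179688) [[356.0, 427.0], [364.0, 329.0], [313.0, 323.0], [306.0, 420.0]]
charger 0.55 [272. 164.  57. 107.] ((271.4202575683594, 163.624267578125), (54.24877166748047, 103.79966735839844), 2.436648368835449) [[493.0, 94.0], [761.0, 87.0], [756.0, -51.0], [489.0, -39.0]]
```

View pics/crop1.png

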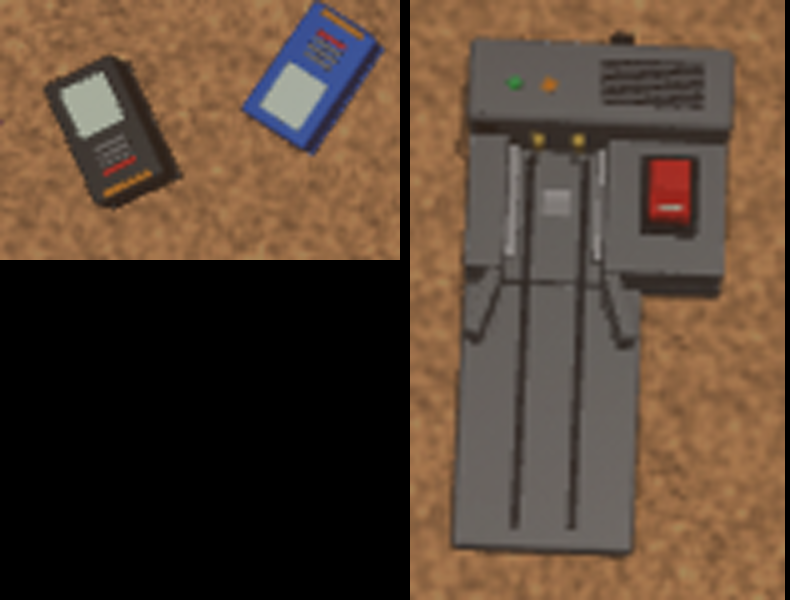

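The crop confirms the choice. The dark pack has its orange bar at the tail (crop (128,184)) and its nose towards (78,73). The deck's front edge runs (455,547)–(633,552) in the crop, and the rocker's white stripe is near (670,208).

```bash
python3 - <<'E'
from h import *
f=lambda x,y,z:ray("top",x/4+130-.4,y/4+195-.4,z)[:2]
g=lambda x,y,z:ray("top",(x-410)/5+235-.4,y/5+105-.4,z)[:2]
bar=f(128,184,40);scr=f(93,104,40)
d=scr-bar;print("pack bar",bar,"screen",scr,"yaw",np.degrees(np.arctan2(d[1],d[0])))
a=g(455,547,18);b=g(633,552,18);m1=(a+b)/2
m2=(g(515,525,18)+g(572,527,18))/2;m3=(g(528,240,18)+g(584,240,18))/2
print("front",a,b,m1,np.linalg.norm(a-b),"grooves",m2,m3)
d=m3-m2;print("yaw",np.degrees(np.arctan2(d[1],d[0])))
h=(g(470,40,64)+g(733,52,64))/2;print(g(470,40,64),g(733,52,64),"stripe",g(670,208,54))
o=bot.get_obs();P=bot.camera_params("wrist");R=np.array(P["R"]);print("wristcam",(-R.T@np.array(P["t"]).ravel()),R.round(2).tolist(),P["fx"],o["tool_pos"],o["tcp_rot"])
E
```

```text
pack bar [426.45707378 282.04613878] screen [473.89376474 304.84457263] yaw 25.669292762576337
front [494.27356579  90.73868616] [492.45924101   3.16984208] [493.3664034   46.95426412] 87.5876374137039 grooves [505.04763283  47.35283109] [650.53101303  42.43719123]
yaw -1.9351922535317334
[736.63537725  84.71433531] [732.45138715 -43.25220419] stripe [656.63539602 -13.09474707]
wristcam [107.91693615 520.07187638 384.18731512] [[0.34, 0.94, -0.0], [0.9, -0.33, 0.28], [0.26, -0.09, -0.96]] 309.7553673518306 [177.93556778 493.93235656 226.71995037] [ 3.14153928e+00 -4.09977642e-06  2.79576216e+00]
```

Emit:
{"op": "jog_arm", "data": {"dp": [[-0.033, -0.009, 0], [-0.033, -0.009, 0], [-0.033, -0.009, 0], [-0.033, -0.009, 0], [-0.033, -0.009, 0], [-0.033, -0.009, 0], [-0.033, -0.009, 0], [-0.033, -0.009, 0], [-0.033, -0.009, 0], [-0.033, -0.009, 0]], "twist": [0, 0, 0, 0, 0, 0, 0, 0, 0, 0], "jaw": 0.0918}}

```text
time: 1.8
tool_pos: [458.8, 296.7, 226.8]
tcp_rot: [3.141, 0.0, 2.796]
contact_force: [1.2, 1.2, -0.2]
grip_width: 92.0
finger_force: 0.0
```

Emit:
{"op": "jog_arm", "data": {"dp": [[0, 0, 0.006], [0, 0, 0.006], [0, 0, 0.006], [0, 0, 0.006], [0, 0, 0.006], [0, 0, 0]], "twist": [-9.1, -9.1, -9.1, -9.1, -9.1, 0]}}

```text
time: 2.55
tool_pos: [457.7, 297.3, 196.4]
tcp_rot: [3.142, -0.001, -2.695]
contact_force: [-0.3, 0.7, -0.3]
grip_width: 92.0
finger_force: 0.0
```

```bash
cat >> h.py <<'E'
def pose():
    o=bot.get_obs(); p=np.array(o["tool_pos"]); yaw=np.degrees(o["tcp_rot"][2])
    return o,p,yaw
def totool(d,yaw):
    y=np.radians(yaw);return np.array([d[0]*np.cos(y)+d[1]*np.sin(y),d[0]*np.sin(y)-d[1]*np.cos(y),-d[2]])
E
python3 - <<'E'
from h import *
o,p,y=pose();print(o["time"],p,y,o["joint_positions"].__class__,np.round(o["joint_positions"],2))
P=bot.camera_params("wrist");a=bot.capture("wrist");cv2.imwrite("pics/w1.png",a)
for d in bot.masks_of("wrist","pack"):
    c=max(cv2.findContours(d["pixels"].astype(np.uint8),0,2)[0],key=cv2.contourArea)
    print(round(d["confidence"],2),np.round(d["bbox"]),[ray("wrist",*q,40)[:2].round().tolist() for q in cv2.boxPoints(cv2.minAreaRect(c))])
E
```

```text
2.55 [457.65986737 297.31878849 196.3556871 ] -154.39319841220873 <class 'numpy.ndarray'> [ 0.44  0.41  1.51  0.    1.22 -1.58]
0.95 [354. 235.  60.  76.] [[460.0, 359.0], [426.0, 390.0], [474.0, 448.0], [512.0, 417.0]]
0.94 [280. 191.  47.  78.] [[431.0, 260.0], [411.0, 301.0], [486.0, 338.0], [507.0, 294.0]]
0.77 [160. 170.  93.  76.] [[514.0, 139.0], [439.0, 187.0], [464.0, 225.0], [542.0, 177.0]]
0.59 [402. 114. 103.  73.] [[365.0, 334.0], [317.0, 329.0], [309.0, 417.0], [358.0, 425.0]]
```

View pics/w1.png

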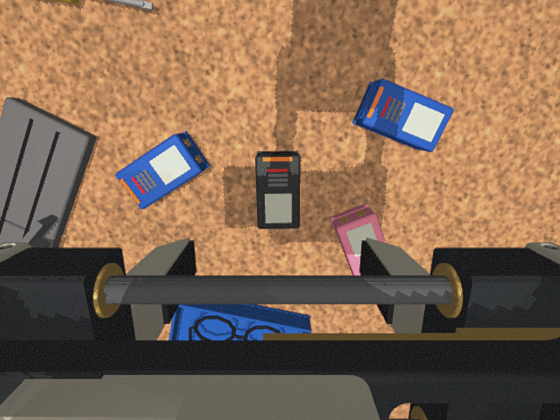

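The wrist view shows the dark pack at (278,190), aligned with the tool and midway between the fingers. The orange tail bar is at (278,159), on the robot side. The pack centre measures about (460,299) with yaw about 25.6°.

Emit:
{"op": "jog_arm", "data": {"dp": [[-0.003, 0, 0.03], [0, 0, 0.03], [0, 0, 0.03], [0, 0, 0.03], [0, 0, 0.03], [0, 0, 0.02], [0, 0, 0.013], [0, 0, 0]], "twist": [0, 0, 0, 0, 0, 0, 0, 0], "jaw": 0.07}}

```text
time: 3.65
tool_pos: [460.4, 298.6, 13.3]
tcp_rot: [3.142, -0.001, -2.694]
contact_force: [-0.4, -0.7, 0.1]
grip_width: 70.3
finger_force: 0.0
```

Emit:
{"op": "jog_arm", "data": {"dp": [[0, 0, 0], [0, 0, 0], [0, 0, 0], [0, 0, 0], [0, 0, 0]], "twist": [0, 0, 0, 0, 0], "jaw": 0.03}}

```text
time: 4.28
tool_pos: [460.9, 298.9, 14.4]
tcp_rot: [3.142, 0.001, -2.693]
contact_force: [-1.9, -0.5, 5.8]
grip_width: 45.6
finger_force: 29.9
```

Emit:
{"op": "jog_arm", "data": {"dp": [[0, 0, -0.02], [0, 0, -0.03], [0, 0, -0.03], [0, 0, -0.03], [0, 0, -0.03], [0, 0, 0]], "twist": [0, 0, 0, 0, 0, 0]}}

```text
time: 5.03
tool_pos: [461.6, 299.2, 155.2]
tcp_rot: [-3.142, 0.004, -2.693]
contact_force: [-0.0, -1.1, -3.8]
grip_width: 45.7
finger_force: 29.9
```

Emit:
{"op": "jog_arm", "data": {"dp": [[0.005, -0.026, 0], [0.005, -0.026, 0], [0.005, -0.026, 0], [0.005, -0.026, 0], [0.005, -0.026, 0], [0.005, -0.026, 0], [0.005, -0.026, 0], [0.005, -0.026, 0], [0.004, -0.025, 0], [0.004, -0.025, 0]], "twist": [0, 0, 0, 0, 0, 0, 0, 0, 0, 0]}}

```text
time: 6.28
tool_pos: [528.3, 44.6, 151.5]
tcp_rot: [3.14, -0.003, -2.693]
contact_force: [-0.5, 0.9, -2.6]
grip_width: 45.8
finger_force: 29.9
```

Emit:
{"op": "jog_arm", "data": {"dp": [[0, 0, 0], [0, 0, 0], [0, 0, 0], [0, 0, 0]], "twist": [9.2, 9.2, 9.2, 0]}}

```text
time: 6.78
tool_pos: [528.2, 45.4, 151.9]
tcp_rot: [3.141, -0.003, 3.11]
contact_force: [0.3, -0.1, -2.6]
grip_width: 45.5
finger_force: 29.9
```

```bash
python3 - <<'E'
from h import *
o,p,y=pose();print(o["time"],p,y)
a=bot.capture("wrist");cv2.imwrite("pics/w2.png",a)
E
```

```text
6.775 [528.22784248  45.43152822 151.8759526 ] 178.161401100456
```

View pics/w2.png

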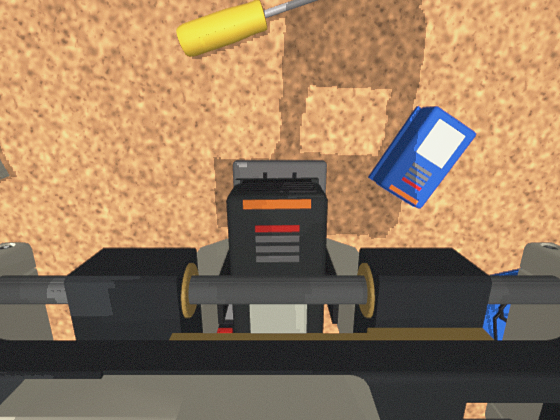

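The wrist view shows the gripped pack (orange bar at (277,204), sides at columns 228 and 327). Beyond it is the deck's front edge at row ~162, columns 233–327, with slots starting at (266,177) and (293,176).

```bash
python3 - <<'E'
from h import *
a=cv2.imread("pics/w2.png").astype(int)
for r in (168,172): print(r,[(c,a[r,c].sum()) for c in list(range(228,240))+list(range(320,334))])
for c in (250,280,310): print(c,[(r,a[r,c].sum()) for r in range(154,190)][::1])
for q in((233,162),(327,162),(266,177),(293,176)): print(q,ray("wrist",*q,18)[:2].round(1))
for q in((228.5,200),(327,200)): print(q,ray("wrist",*q,178)[:2].round(1))
cr=cv2.resize(cv2.imread("pics/w2.png")[145:250,215:345],None,fx=5,fy=5,interpolation=cv2.INTER_CUBIC);cv2.imwrite("pics/w2c.png",cr)
E
```

```text
168 [(228, np.int64(370)), (229, np.int64(349)), (230, np.int64(351)), (231, np.int64(333)), (232, np.int64(286)), (233, np.int64(259)), (234, np.int64(293)), (235, np.int64(310)), (236, np.int64(320)), (237, np.int64(296)), (238, np.int64(308)), (239, np.int64(324)), (320, np.int64(320)), (321, np.int64(335)), (322, np.int64(333)), (323, np.int64(336)), (324, np.int64(321)), (325, np.int64(299)), (326, np.int64(292)), (327, np.int64(364)), (328, np.int64(359)), (329, np.int64(348)), (330, np.int64(351)), (331, np.int64(371)), (332, np.int64(392)), (333, np.int64(405))]
172 [(228, np.int64(349)), (229, np.int64(351)), (230, np.int64(346)), (231, np.int64(345)), (232, np.int64(325)), (233, np.int64(249)), (234, np.int64(263)), (235, np.int64(306)), (236, np.int64(312)), (237, np.int64(308)), (238, np.int64(304)), (239, np.int64(301)), (320, np.int64(332)), (321, np.int64(337)), (322, np.int64(338)), (323, np.int64(343)), (324, np.int64(314)), (325, np.int64(290)), (326, np.int64(278)), (327, np.int64(411)), (328, np.int64(392)), (329, np.int64(360)), (330, np.int64(345)), (331, np.int
[... 1882 characters left out ...]
, (165, np.int64(336)), (166, np.int64(337)), (167, np.int64(343)), (168, np.int64(322)), (169, np.int64(338)), (170, np.int64(334)), (171, np.int64(336)), (172, np.int64(337)), (173, np.int64(326)), (174, np.int64(340)), (175, np.int64(343)), (176, np.int64(341)), (177, np.int64(267)), (178, np.int64(140)), (179, np.int64(61)), (180, np.int64(93)), (181, np.int64(69)), (182, np.int64(145)), (183, np.int64(107)), (184, np.int64(159)), (185, np.int64(103)), (186, np.int64(164)), (187, np.int64(118)), (188, np.int64(135)), (189, np.int64(103))]
(233, 162) [493.6   5.3]
(327, 162) [496.3  93.8]
(266, 177) [508.8  35.8]
(293, 176) [508.6  61.6]
(228.5, 200) [488.8  25.9]
(327, 200) [490.1  69.2]
```

View pics/w2c.png

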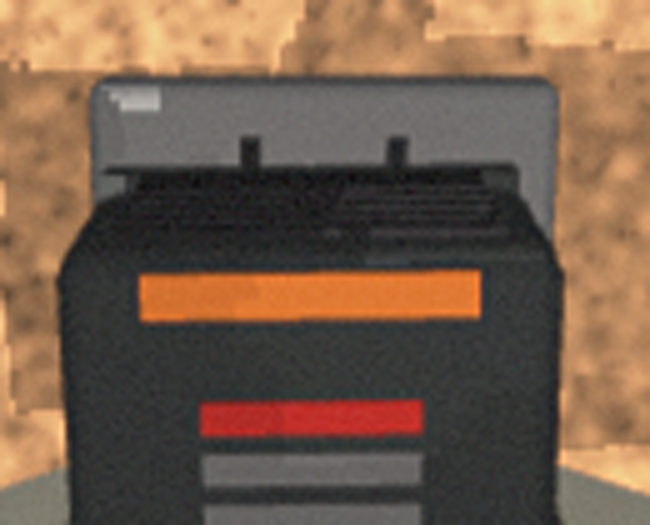

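The crop shows the deck edge level in the image, so the charger's yaw matches the tool's to within a degree. The slots are slightly right of the pack's centre. The deck's centre line is near y=46 at x=544.

Emit:
{"op": "jog_arm", "data": {"dp": [[-0.008, 0.0005, 0.02], [-0.008, 0.0005, 0.03], [0, 0, 0.03], [0, 0, 0.02], [0, 0, 0.012], [0, 0, 0.003], [0, 0, 0], [0, 0, 0]], "twist": [0, 0, 0, 0, 0, 0, 0, 0]}}

```text
time: 7.82
tool_pos: [545.8, 45.8, 39.5]
tcp_rot: [3.142, 0.002, 3.109]
contact_force: [0.3, -0.9, -2.0]
grip_width: 45.9
finger_force: 29.9
```

Emit:
{"op": "jog_arm", "data": {"dp": [[0, 0, 0.004], [0, 0, 0.002], [0, 0, 0.001], [0, 0, 0]], "twist": [0, 0, 0, 0]}}

```text
time: 8.32
tool_pos: [545.1, 45.9, 32.4]
tcp_rot: [3.142, 0.0, 3.108]
contact_force: [-3.1, 0.1, 3.9]
grip_width: 45.8
finger_force: 29.9
```

Emit:
{"op": "jog_arm", "data": {"dp": [[0, 0, 0], [0, 0, 0], [0, 0, 0], [0, 0, 0]], "twist": [0, 0, 0, 0], "jaw": 0.066}}

```text
time: 8.82
tool_pos: [545.2, 45.9, 31.6]
tcp_rot: [3.141, 0.0, 3.108]
contact_force: [0.2, -0.5, 0.3]
grip_width: 65.6
finger_force: 0.0
```

Emit:
{"op": "jog_arm", "data": {"dp": [[0, 0, -0.01], [0, 0, -0.02], [0, 0, -0.03], [0, 0, -0.02], [0.03, 0, 0], [0.035, 0, 0], [0.035, 0, 0], [0, 0, 0]], "twist": [0, 0, 0, 0, 0, 0, 0, 0]}}

```text
time: 9.82
tool_pos: [443.3, 49.5, 112.4]
tcp_rot: [3.141, -0.001, 3.109]
contact_force: [0.5, -1.3, 0.6]
grip_width: 65.9
finger_force: 0.0
```

```bash
python3 - <<'E'
from h import *
o,p,y=pose();print(o["time"],p,y)
a=bot.capture("wrist");b=bot.capture("top")
C=np.zeros((600,800,3),np.uint8);C[:420,:420]=a[:,70:490]
C[:480,430:790]=cv2.resize(b[105:225,230:320],None,fx=4,fy=4,interpolation=cv2.INTER_CUBIC)
cv2.imwrite("pics/c3.png",C)
E
```

```text
9.825 [443.3017845   49.46579318 112.36828663] 178.1042803856634
```

View pics/c3.png

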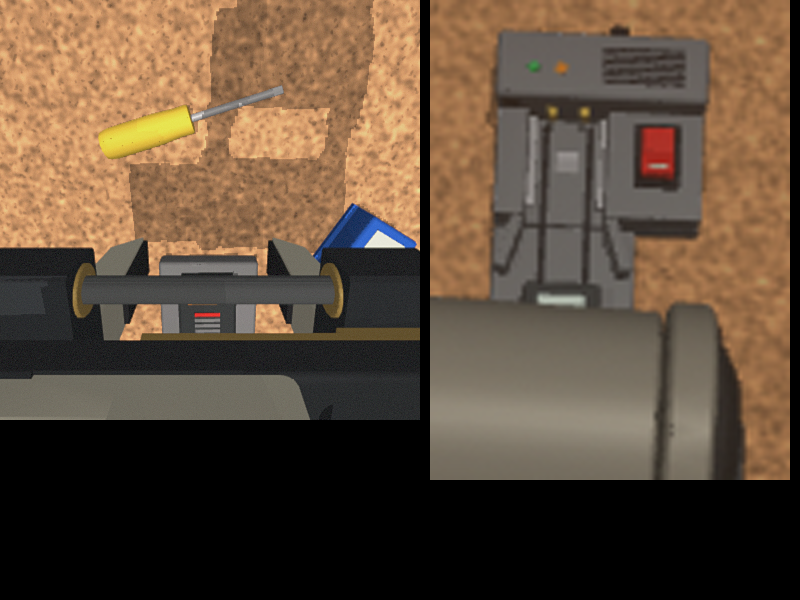

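The pack lies straight on the deck: centre column ~208 against the deck's 209 in the wrist half, nose in the flare at (562,285) in the top half. Next I shut the fingers and push from behind.

Emit:
{"op": "jog_arm", "data": {"dp": [[0, 0, 0.025], [0, 0, 0.025], [0, 0, 0.02], [0, 0, 0.01], [-0.015, 0, 0], [-0.015, 0, 0], [0, 0, 0]], "twist": [0, 0, 0, 0, 0, 0, 0], "jaw": 0}}

```text
time: 10.8
tool_pos: [477.0, 48.1, 32.0]
tcp_rot: [3.142, 0.002, 3.108]
contact_force: [-0.6, 0.3, 0.1]
grip_width: 2.1
finger_force: 0.0
```

Emit:
{"op": "jog_arm", "data": {"dp": [[-0.006, 0, 0], [-0.006, 0, 0], [-0.006, 0, 0], [-0.006, 0, 0], [-0.006, 0, 0], [-0.006, 0, 0], [-0.006, 0, 0], [-0.006, 0, 0], [0, 0, 0]], "twist": [0, 0, 0, 0, 0, 0, 0, 0, 0]}}

```text
time: 11.92
tool_pos: [524.2, 46.5, 31.8]
tcp_rot: [3.142, 0.001, 3.108]
contact_force: [0.1, -0.0, -0.3]
grip_width: 0.4
finger_force: 0.0
```

Emit:
{"op": "jog_arm", "data": {"dp": [[-0.006, 0, 0], [-0.006, 0, 0], [-0.006, 0, 0], [-0.006, 0, 0], [-0.006, 0, 0], [-0.004, 0, 0], [-0.004, 0, 0], [-0.004, 0, 0], [-0.004, 0, 0]], "twist": [0, 0, 0, 0, 0, 0, 0, 0, 0]}}

```text
time: 13.05
tool_pos: [569.4, 45.1, 31.7]
tcp_rot: [3.142, 0.0, 3.108]
contact_force: [-2.3, -0.1, -0.6]
grip_width: 0.3
finger_force: 0.7
```

```bash
python3 - <<'E'
from h import *
o,p,y=pose();print(o["time"],p,y,np.round(o["contact_force"],1))
a=bot.capture("side");b=bot.capture("top")
C=np.zeros((480,800,3),np.uint8);C[:320,:480]=cv2.resize(a[180:244,265:361],None,fx=5,fy=5,interpolation=cv2.INTER_CUBIC)
C[:480,490:790]=cv2.resize(b[105:225,235:310],None,fx=4,fy=4,interpolation=cv2.INTER_CUBIC)
cv2.imwrite("pics/c4.png",C)
E
```

```text
13.05 [569.41916775  45.08426548  31.71617939] 178.08785312884157 [-2.3 -0.1 -0.6]
```

View pics/c4.png

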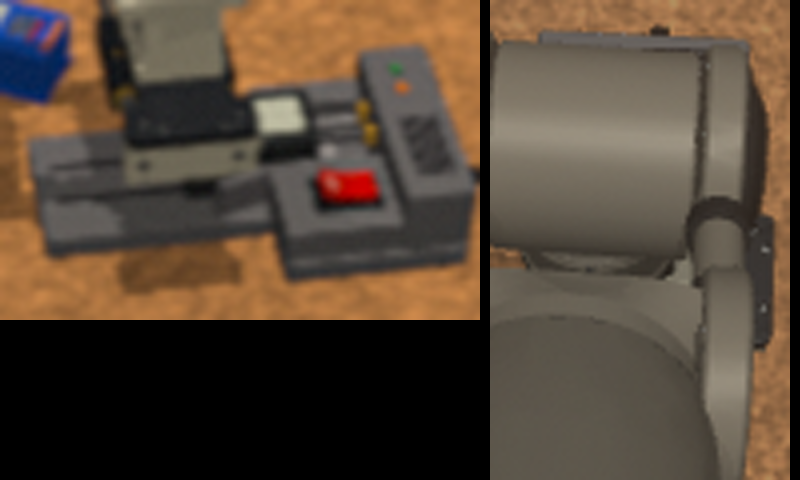

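The side crop shows the pack between the cheeks at (285,125), just short of the catch at (330,150). The fingers are behind it, and the rocker is at (347,187), still off. I keep pushing, with smaller steps.

Emit:
{"op": "jog_arm", "data": {"dp": [[-0.004, 0, 0], [-0.004, 0, 0], [-0.004, 0, 0], [-0.004, 0, 0], [-0.004, 0, 0], [-0.003, 0, 0], [0, 0, 0]], "twist": [0, 0, 0, 0, 0, 0, 0]}}

```text
time: 14.02
tool_pos: [592.8, 44.3, 31.7]
tcp_rot: [3.142, 0.001, 3.108]
contact_force: [-0.8, 0.0, 0.0]
grip_width: 0.4
finger_force: 0.5
```

Emit:
{"op": "jog_arm", "data": {"dp": [[-0.003, 0, 0], [-0.003, 0, 0], [0, 0, 0]], "twist": [0, 0, 0]}}

```text
time: 14.4
tool_pos: [598.7, 44.1, 31.7]
tcp_rot: [3.142, 0.001, 3.108]
contact_force: [-1.7, 0.2, -0.1]
grip_width: 0.6
finger_force: 0.4
```

Emit:
{"op": "jog_arm", "data": {"dp": [[-0.002, 0, 0], [-0.002, 0, 0], [0, 0, 0]], "twist": [0, 0, 0]}}

```text
time: 14.78
tool_pos: [601.4, 44.0, 31.7]
tcp_rot: [3.142, -0.002, 3.108]
contact_force: [-4.9, -0.7, 3.9]
grip_width: 0.5
finger_force: 2.7
```

Emit:
{"op": "jog_arm", "data": {"dp": [[-0.002, 0, 0], [0, 0, 0]], "twist": [0, 0]}}

```text
time: 15.02
tool_pos: [603.4, 44.0, 31.7]
tcp_rot: [3.141, -0.002, 3.108]
contact_force: [-5.7, 0.0, 3.6]
grip_width: 0.3
finger_force: 2.8
```

Emit:
{"op": "jog_arm", "data": {"dp": [[-0.002, 0, 0], [0, 0, 0]], "twist": [0, 0]}}

```text
time: 15.28
tool_pos: [604.5, 44.0, 31.7]
tcp_rot: [3.142, -0.004, 3.108]
contact_force: [-9.9, 0.3, 5.7]
grip_width: 0.4
finger_force: 4.4
```

Emit:
{"op": "jog_arm", "data": {"dp": [[-0.002, 0, 0], [0, 0, 0]], "twist": [0, 0]}}

```text
time: 15.52
tool_pos: [605.3, 44.0, 31.7]
tcp_rot: [-3.142, -0.006, 3.109]
contact_force: [-12.3, 0.2, 9.6]
grip_width: 0.4
finger_force: 6.4
```

Emit:
{"op": "jog_arm", "data": {"dp": [[-0.002, 0, 0], [0, 0, 0], [0, 0, 0]], "twist": [0, 0, 0]}}

```text
time: 15.9
tool_pos: [605.3, 43.9, 31.7]
tcp_rot: [-3.141, -0.011, 3.109]
contact_force: [-20.2, -0.0, 14.9]
grip_width: 0.4
finger_force: 10.1
```

Emit:
{"op": "jog_arm", "data": {"dp": [[-0.002, 0, 0], [0, 0, 0], [0, 0, 0]], "twist": [0, 0, 0]}}

```text
time: 16.27
tool_pos: [605.2, 44.0, 31.8]
tcp_rot: [-3.141, -0.015, 3.109]
contact_force: [-27.7, -1.2, 20.4]
grip_width: 0.5
finger_force: 13.7
```

Hard stop at x=605. I back off, lift and look.

Emit:
{"op": "jog_arm", "data": {"dp": [[0.006, 0, 0], [0.01, 0, 0], [0.02, 0, 0], [0.02, 0, -0.02], [0, 0, -0.03], [0, 0, -0.03], [0, 0, 0]], "twist": [0, 0, 0, 0, 0, 0, 0]}}

```text
time: 17.15
tool_pos: [558.3, 45.4, 114.3]
tcp_rot: [-3.142, 0.007, 3.108]
contact_force: [-1.2, -0.1, 0.8]
grip_width: 0.6
finger_force: 0.0
```

```bash
python3 - <<'E'
from h import *
o,p,y=pose();print(o["time"],p,y,np.round(o["contact_force"],1))
a=bot.capture("side");w=bot.capture("wrist");cv2.imwrite("pics/w5raw.png",w);cv2.imwrite("pics/s5raw.png",a)
C=np.zeros((600,800,3),np.uint8);C[:320,:480]=cv2.resize(a[180:244,265:361],None,fx=5,fy=5,interpolation=cv2.INTER_CUBIC)
C[325:600,:366]=cv2.resize(w,(366,275)); C[325:600,370:800]=cv2.resize(w[230:360,180:383],(430,275),interpolation=cv2.INTER_CUBIC)
cv2.imwrite("pics/c5.png",C)
for X in ((609+5,43+.3,58),): print(proj("wrist",X))
E
```

```text
17.15 [558.33183679  45.43097037 114.2945681 ] 178.08622611540693 [-1.2 -0.1  0.8]
[276.06103728 294.35517375]
```

View pics/c5.png

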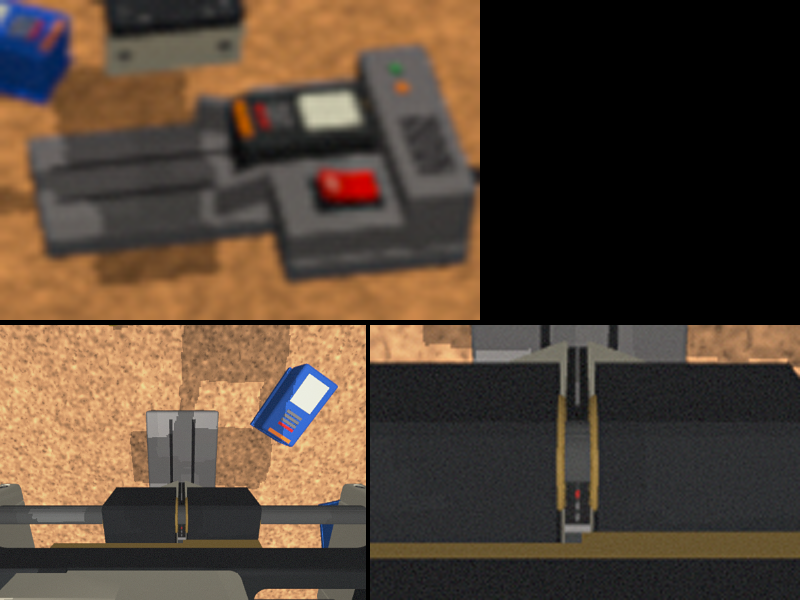

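The side crop shows the pack against the head between the cheeks, tail at (240,120). The rocker's stripe is still off. I check the catch by touch: if the pack is held, the tail should first be felt about 2.5 mm before the hard stop (about x=602.8).

Emit:
{"op": "jog_arm", "data": {"dp": [[0, 0, 0.03], [0, 0, 0.03], [0, 0, 0.022], [-0.015, 0, 0], [-0.015, 0, 0], [-0.01, 0, 0], [-0.001, 0, 0], [0, 0, 0], [0, 0, 0]], "twist": [0, 0, 0, 0, 0, 0, 0, 0, 0]}}

```text
time: 18.38
tool_pos: [596.7, 44.2, 29.7]
tcp_rot: [3.141, -0.0, 3.108]
contact_force: [-0.2, 0.4, 0.6]
grip_width: 0.2
finger_force: 0.0
```

Emit:
{"op": "jog_arm", "data": {"dp": [[-0.001, 0, 0], [0, 0, 0]], "twist": [0, 0]}}

```text
time: 18.62
tool_pos: [598.2, 44.1, 29.9]
tcp_rot: [3.142, 0.0, 3.108]
contact_force: [-0.3, -0.5, -0.5]
grip_width: 0.4
finger_force: 0.0
```

Emit:
{"op": "jog_arm", "data": {"dp": [[-0.001, 0, 0], [0, 0, 0]], "twist": [0, 0]}}

```text
time: 18.88
tool_pos: [599.3, 44.1, 29.7]
tcp_rot: [3.142, 0.0, 3.108]
contact_force: [-0.1, 0.1, 0.1]
grip_width: 0.6
finger_force: 0.0
```

Emit:
{"op": "jog_arm", "data": {"dp": [[-0.001, 0, 0], [0, 0, 0]], "twist": [0, 0]}}

```text
time: 19.12
tool_pos: [600.3, 44.1, 29.7]
tcp_rot: [3.142, 0.0, 3.108]
contact_force: [0.5, -0.6, 0.1]
grip_width: 0.5
finger_force: 0.0
```

Emit:
{"op": "jog_arm", "data": {"dp": [[-0.001, 0, 0], [0, 0, 0]], "twist": [0, 0]}}

```text
time: 19.38
tool_pos: [601.3, 44.0, 29.7]
tcp_rot: [3.141, 0.0, 3.108]
contact_force: [0.6, -0.5, -0.2]
grip_width: 0.5
finger_force: 0.0
```

Emit:
{"op": "jog_arm", "data": {"dp": [[-0.001, 0, 0], [0, 0, 0]], "twist": [0, 0]}}

```text
time: 19.62
tool_pos: [602.3, 44.0, 29.7]
tcp_rot: [3.142, 0.0, 3.108]
contact_force: [-0.0, 0.3, -0.1]
grip_width: 0.1
finger_force: 0.0
```

No contact up to x=602.3, where the first push already felt 5 N, so the catch holds the pack home. Now the rocker: I move past it to look with the wrist camera.

Emit:
{"op": "jog_arm", "data": {"dp": [[0.015, 0, 0], [0, 0, -0.03], [0, 0, -0.035], [0, 0, -0.035], [-0.03, -0.013, -0.01], [-0.03, -0.013, -0.01], [-0.03, -0.013, 0], [-0.03, -0.014, 0], [-0.015, 0, 0], [0, 0, 0]], "twist": [0, 0, 0, 0, 0, 0, 0, 0, 0, 0]}}

```text
time: 20.88
tool_pos: [720.6, -13.2, 148.9]
tcp_rot: [3.141, -0.001, 3.108]
contact_force: [-0.6, -0.1, 0.1]
grip_width: 0.1
finger_force: 0.0
```

```bash
python3 - <<'E'
from h import *
o,p,y=pose();print(o["time"],p,y,np.round(o["contact_force"],1))
w=bot.capture("wrist");cv2.imwrite("pics/w6raw.png",w)
u,v=proj("wrist",(656.6,-13.1,54));print(u,v)
hsv=cv2.cvtColor(w,cv2.COLOR_BGR2HSV)
m=(((hsv[...,0]<8)|(hsv[...,0]>172))&(hsv[...,1]>170)&(hsv[...,2]>80)).astype(np.uint8)
n,_,st,ce=cv2.connectedComponentsWithStats(m)
for i in range(1,n):
    if st[i,4]>60: print(st[i],ce[i],[ray("wrist",*q,52)[:2].round(1).tolist() for q in ((st[i,0],st[i,1]),(st[i,0]+st[i,2],st[i,1]+st[i,3]))])
C=np.zeros((420,800,3),np.uint8);C[:,:400]=w[:,80:480]
y0=int(np.clip(v-40,0,320));x0=int(np.clip(u-40,0,440))
C[:400,400:]=cv2.resize(w[y0:y0+100,x0:x0+100],(400,400),interpolation=cv2.INTER_CUBIC);print(x0,y0)
cv2.imwrite("pics/c6.png",C)
E
```

```text
20.875 [720.62403301 -13.21321551 148.86177972] 178.06925799858453 [-0.6 -0.1  0.1]
273.60090738439567 131.13498373683916
[335  89  26   4 104] [347.5  90.5] [[626.6, 35.4], [630.2, 55.6]]
[263 123  25  41 931] [275.04726101 143.79591837] [[650.1, -21.3], [683.4, -2.2]]
233 91
```

View pics/c6.png

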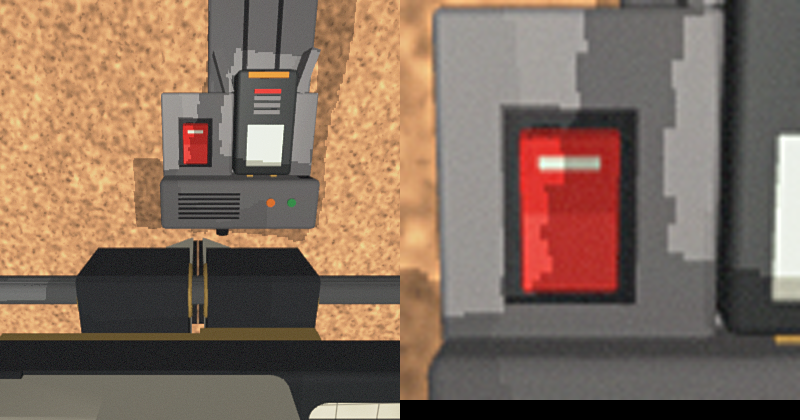

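The wrist view shows the pack seated against the head. The rocker spans (263–288, 123–164), with its white stripe at pixel (275.5,131.7).

```bash
python3 - <<'E'
from h import *
o,p,y=pose()
s=ray("wrist",275.5,131.7,54);print("stripe",s,"hinge",ray("wrist",275.5,144,50))
print("pack tail top edge, nose", ray("wrist",344,70,58),ray("wrist",344,175,58))
print(totool(s-p,y))
E
```

```text
stripe [657.08620138 -11.60894386  54.        ] hinge [667.02229391 -11.98172114  50.        ]
pack tail top edge, nose [614.06104195  40.75432335  58.        ] [692.95148799  42.8073241   58.        ]
[62.91312284 -0.78099741 95.05321717]
```

Emit:
{"op": "jog_arm", "data": {"dp": [[0.033, -0.001, 0], [0.033, 0, 0], [0, 0, 0.03], [0, 0, 0.03], [0, 0, 0.02], [0, 0, 0.006], [0, 0, 0]], "twist": [0, 0, 0, 0, 0, 0, 0]}}

```text
time: 21.8
tool_pos: [654.1, -11.6, 64.2]
tcp_rot: [3.142, 0.0, 3.108]
contact_force: [-0.4, -0.6, 1.3]
grip_width: 0.4
finger_force: 0.0
```

Emit:
{"op": "jog_arm", "data": {"dp": [[0, 0, 0.002], [0, 0, 0.002], [0, 0, 0.002], [0, 0, 0.002], [0, 0, 0]], "twist": [0, 0, 0, 0, 0]}}

```text
time: 22.42
tool_pos: [654.3, -11.8, 55.6]
tcp_rot: [3.142, -0.0, 3.108]
contact_force: [-0.5, 0.5, 0.5]
grip_width: 0.2
finger_force: 0.1
```

Emit:
{"op": "jog_arm", "data": {"dp": [[0, 0, 0.002], [0, 0, 0.002], [0, 0, 0]], "twist": [0, 0, 0]}}

```text
time: 22.8
tool_pos: [654.3, -11.8, 51.5]
tcp_rot: [3.141, -0.0, 3.108]
contact_force: [-0.5, -0.5, 1.8]
grip_width: 0.1
finger_force: 0.3
```

Emit:
{"op": "jog_arm", "data": {"dp": [[0, 0, 0.002], [0, 0, 0]], "twist": [0, 0]}}

```text
time: 23.05
tool_pos: [654.5, -11.8, 50.2]
tcp_rot: [3.142, 0.0, 3.108]
contact_force: [-2.6, 0.1, 5.9]
grip_width: 0.6
finger_force: 2.8
```

Emit:
{"op": "jog_arm", "data": {"dp": [[0, 0, 0.001], [0, 0, 0]], "twist": [0, 0]}}

```text
time: 23.3
tool_pos: [654.5, -11.8, 50.2]
tcp_rot: [-3.142, 0.001, 3.108]
contact_force: [-4.8, 0.6, 10.6]
grip_width: 0.4
finger_force: 5.4
```

Emit:
{"op": "jog_arm", "data": {"dp": [[0, 0, 0.001], [0, 0, 0], [0, 0, -0.01], [0, 0, -0.03], [0, 0, -0.03], [0, 0, -0.03], [-0.033, 0, 0], [-0.033, 0.001, 0], [0, 0, 0], [0, 0, 0]], "twist": [0, 0, 0, 0, 0, 0, 0, 0, 0, 0]}}

```text
time: 24.55
tool_pos: [719.7, -12.9, 147.0]
tcp_rot: [3.141, -0.001, 3.108]
contact_force: [-0.3, 0.0, 0.2]
grip_width: 0.2
finger_force: 0.0
```

```bash
python3 - <<'E'
from h import *
o,p,y=pose();print(o["time"],p,y,np.round(o["contact_force"],1))
w=bot.capture("wrist");s=bot.capture("side")
C=np.zeros((600,800,3),np.uint8);C[:600,:400]=cv2.resize(w[40:190,230:330],(400,600),interpolation=cv2.INTER_CUBIC)
C[:267,400:]=cv2.resize(s[180:244,265:361],(400,267),interpolation=cv2.INTER_CUBIC)
C[267:567,400:]=cv2.resize(cv2.imread("pics/w6raw.png")[90:165,230:330],(400,300),interpolation=cv2.INTER_CUBIC)
cv2.imwrite("pics/c7.png",C)
E
```

```text
24.55 [719.72172785 -12.92588799 147.04763818] 178.09082396439956 [-0.3  0.   0.2]
```

View pics/c7.png

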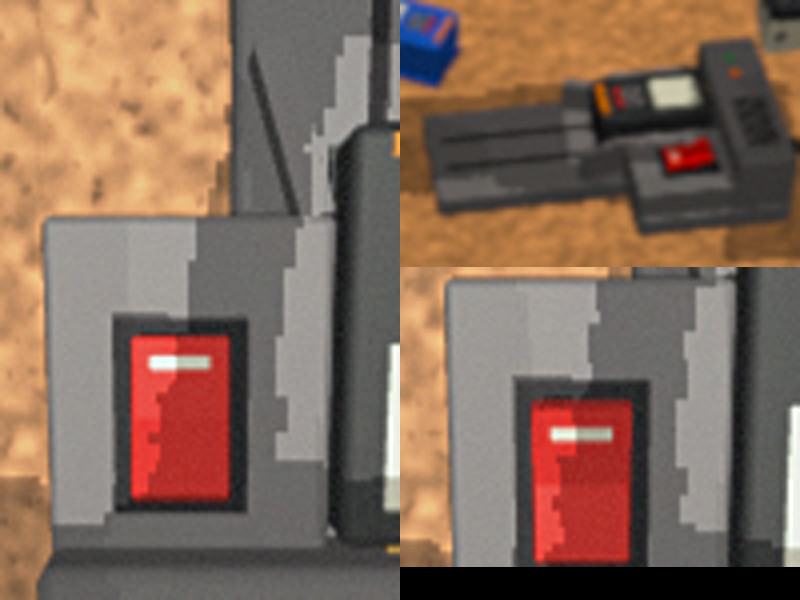

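The last view shows the pack still seated. In the side crop the rocker's far half is now raised and its near half level, and the press stopped at z=50.2, the level height. All is clear of the robot, so I hand in.

```bash
python3 -c "
from plant import bot
print(bot.close_job())"
```

```text
the job is handed in; nothing more can be done
None
```

I handed the job in at about 24.6 s of the 58 s limit: by touch the pack is home and held by the catch, and the rocker was pressed to its stop and looks on; the judge's result was not shown.

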